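# Load a wide-core label roll onto the spindle of a roll station

### The arm

A 6-joint arm with a two-finger parallel gripper is mounted at the origin on a cart in front of the work surface, level with it; the furniture and walls round the work are solid. World frame = base frame: x ahead of the robot, y to its left, z up, the work surface at z = 0. Lengths are in m, angles in degrees, forces in N, time in s.
With the tool pointing down it reaches from about 0.4 to 0.825 m from the base axis. Payload 7 kg.
Tool frame: the origin (TCP) lies midway between the tips of the shut fingers; the grasp point (between the pads) lies 19 mm behind it; z points along the fingers, y is the line along which they close (so a half turn about z gives the same grasp; the last joint's range is limited). The gripper opens to 88 mm and grips with 3 to 60 N. Pads are 19 mm wide; open, the fingers measure 130 mm over their backs; the gripper's body (78 mm by 193 mm) begins 47 mm behind the grasp point.
Start: joints at [83.772, 20.546, 0.682, 0, -70.136, -16.507], TCP at [0.261, 0.623, 0.227] pointing down, gripper open.
Joint ranges: [-176.03, 176.03], [-82.01, 121.73], [-58.28, 71.71], [-173.87, 95.51], [-174.79, -0.11], [-173.66, 173.66]. Speed limits (degrees/s): [136.94, 136.94, 172.46, 180, 180, 180].

### API

Orientations are given as [roll, pitch, yaw] about the fixed x, y, z axes, in that order (R = Rz(yaw) Ry(pitch) Rx(roll)).
In Python, from plant import get_state, optics, order gives the robot as it stands. The module is installed in compiled form; this text tells all that it offers.
- The arm moves only by the tool send_rows, never from a script. Its argument "moves" is a list of rows, each an object with "slide": the shift along the tool's x, y, z as a fraction of full scale, a list of three; "turn": the turn about the tool's z as a fraction of full scale; "gripper": the opening, from 0 (shut) to 1 (fully open). A call has exactly 5 rows; each row is the pose to reach, as a shift and turn from the pose commanded when the call began, along the tool's axes at that moment; what a row does not reach only later rows make up. Full scale, the value 1, is 150 mm for a shift and 90 degrees for a turn. A row lasts 1/12 s, in which the tool goes at most 41.7 mm and 7.16 degrees, less where a joint would pass 70% of its speed; a pose out of reach is approached as far as the arm can. A call with a number of a shift or a turn outside -1 to 1 is refused whole. A call with a gripper value outside its range is refused whole. The fingers move at their own pace and stop on an object; "newtons" is the grip in N (left out, the last holds). Time passes only in rows, so rows that repeat a pose let the fingers close, or fill a call up. It gives the time, the measured TCP pose, the force, the opening and the grip force at its end, in the units of the state.
- get_state(): the state, without advancing time (a new reading comes with each control period).
- optics.capture(name): name is "scene" or "side" or "wrist"; returns a dict with "img" (384x512x3 uint8, red, green, blue), "intrinsics" (3x3 intrinsics, pixels), "dist" ([k1, k2, p1, p2, k3] as OpenCV has them; the pictures are not rectified), "origin" and "attitude" of the camera in the world. Camera axes: x right, y down, z forward; pixel columns grow to the right and rows downward; lengths in m; the calibration is good to about 2 mm. A picture is of the moment at which its call begins. There is no depth.
- order.close_job(): hands the job in; it is judged then, once.
Trained networks look in the newest picture that a camera, given by its name, has taken for a name from the list of things; names that differ only in an ending like _2 or _b are one class to them, and where a whole thing is asked for, a point or a joint stands for the part that bears it (a point fixed in the world has none). Each returns a list of dicts, best first, with "p" (0 to 1); they miss things now and then, are a little off and sometimes report something else, mostly with a low value. They report only what shows in the picture. A call takes as long as a camera call. They do not tell look-alikes from the thing itself.
- optics.look_for(camera, name): "location" ([x, y, z] in m, in world coordinates, good to about 4 mm: the middle of the surface that is visible of it).
The state is a dict: "time_s": time; "joints": joint angles; "qd": joint speeds; "joint_torque": joint torques, N m; "tcp_pos": TCP position; "eef_rot": TCP orientation; "contact_force": force on the tool from outside, world axes, zero at the start; "moment": the same for the moment, N m; "gripper_width": finger opening in m; "gripper_force": force on a finger pad.
Only numpy, scipy, OpenCV 4.12 (cv2) and the standard library are available. Lean on these libraries where they do the work, as an engineer would, in place of code of your own. Each camera call takes 0.05 s, during which the arm holds its last target. There are 200 camera calls.

### The job

Load the label roll with the wide core onto the upright spindle of the roll station. It is wound loosely, so slide it along the deck without lifting or tipping it, round the guide post and the things standing there (leave the narrow-core roll, the amber vial and the bottle cap where they are), onto the loading plate and centred over the spindle. Then press the roll down until the plate is fully down and the spindle stands in the core, and let go.

Things in the scene. Friction and masses are not known exactly. Their poses are not given: they have to be found in the camera images.
- station: roll station fixed on the bench: a grey housing with a flat steel deck on top. Origin on the bench under it, z up. In its own axes the deck spans x -155 to +155 mm and y -80 to +190 mm, its top at z = 60 mm. Beyond the deck's -y edge, at x = 0, y = -130 mm, are the loading plate and the spindle; behind these a guide column (70 mm wide in x, y -202 to -220 mm, top at z = 68 mm)
- spindle_tip (a point): top centre of the fixed, upright steel spindle, diameter 44 mm, tapering to 36 mm over its top 8 mm; the tip is at z = 58 mm in the station's axes, 1 mm below the raised loading plate's top, so that a roll can be slid over it
- loading_plate (a joint): height of the square steel loading plate (94 x 94 mm, with a 48 mm hole round the spindle): 0 = raised, as at the start, its top 1 mm below the deck's top; 0.035 m = fully down on its stop. It moves straight down when pressed with about 10 N and stays where it is left; the roll's weight alone does not move it
- plate_top (a point): centre of the loading plate's top face, on the spindle's axis; sinks with the plate
- wide_roll: the label roll to load: white paper roll, diameter 90 mm, 40 mm high, cardboard core with a bore of 50 mm; lies flat on the deck. Origin at the centre of its underside, z along its axis. 0.25 kg
- narrow_roll: another label roll, same outside size (90 mm, 40 mm high) but with a narrow bore of 28 mm; it does not fit; lies flat on the deck, to be left there. Origin at the centre of its underside
- post: steel guide post fixed upright on the deck, 20 mm in diameter, 60 mm high; origin at its foot
- vial: amber glass vial standing on the deck, 44 mm in diameter, 76 mm high; origin at the centre of its underside; to be left standing
- bottle_cap: loose plastic bottle cap lying on the deck, 32 mm in diameter, 16 mm high; origin at the centre of its underside; to be left
There are look-alikes about, which are no part of the job. Leave any blue or green look-alike of the wide_roll alone.

How it is judged (in metres and radians):
At the end, for the whole second after the job is handed in: the wide-core roll lies level on the loading plate with the spindle in its core (axes within 6 mm), the plate pressed down to within 4 mm of its stop, the roll at rest (horizontal distance between wide_roll and spindle_tip below 0.006 m and z of wide_roll in the frame of station below 0.029 m and value of joint loading_plate above 0.031 m and angle between wide_roll's own z axis and vertical below 0.1 rad and linear speed of wide_roll below 0.02 m/s); the robot touches nothing.
It fails at once if the wide-core roll was lifted off the deck (more than 15 mm) (z of wide_roll in the frame of station above 0.075 m).
It fails at once if the wide-core roll was tipped (more than about 17 degrees) (angle between wide_roll's own z axis and vertical above 0.3 rad).
It fails at once if the narrow-core roll was moved (more than 25 mm) (distance of narrow_roll from where it was at the start of the episode above 0.025 m).
It fails at once if the vial was moved (more than 25 mm) or tipped (distance of vial from where it was at the start of the episode above 0.025 m or angle between vial's own z axis and vertical above 0.5 rad).
It fails at once if the bottle cap was moved (more than 25 mm) (distance of bottle_cap from where it was at the start of the episode above 0.025 m).
It also fails if it takes over 58 s, if anything falls off the work surface, if the arm or the gripper's body presses on something with over 40 N, if the wrist force passes 120 N, or if a joint passes its speed limit or range.

## Working session

There is one attempt and no reset: what is moved stays moved. The work goes in short steps, Python scripts to look and compute and a tool call to move; the robot and the scene stay as the last step left them, time stands still between calls to the robot, and variables do not carry over. Pictures are saved under pics/ and viewed, at most 10 in all, crops included, and the job is handed in when it is done.

Besides the shell and the picture viewer there is one more tool, called as name([rows], argument=value, ...), one row to a line, values as JSON. send_rows: Moves the arm, as the interface text tells. Shift numbers are shares of 150 mm and turn numbers shares of 90 degrees, none past 1 either way. Its arguments: {"type":"object","properties":{"moves":{"type":"array"},"newtons":{"type":"number"}},"required":["moves"]}

```bash
mkdir -p pics; ls; python3 - <<'E'
from plant import get_state, optics, order
import cv2
s=get_state(); print({k:s[k] for k in ('time_s','tcp_pos','eef_rot','gripper_width')})
for c in ('scene','side'):
    d=optics.capture(c); cv2.imwrite(f'pics/{c}0.png',d['img'][:,:,::-1])
    for n in ('wide_roll','narrow_roll','post','vial','bottle_cap','station','loading_plate'):
        for r in optics.look_for(c,n): print(c,n,round(r['p'],2),[round(float(v),4) for v in r['location']])
E
```

```text
pics
{'time_s': 0.0, 'tcp_pos': array([0.26069274, 0.62212389, 0.22563054]), 'eef_rot': array([ 1.79907253e+02, -6.28195184e-03, -2.27428281e+01]), 'gripper_width': 0.08752472562765322}
scene wide_roll 0.93 [0.5206, 0.2679, 0.0318]
scene wide_roll 0.8 [0.3697, 0.2569, 0.0326]
scene wide_roll 0.57 [0.5817, 0.1168, 0.088]
scene narrow_roll 0.97 [0.4265, 0.0853, 0.091]
scene narrow_roll 0.29 [0.4767, 0.0174, 0.0604]
scene post 0.56 [0.543, 0.0029, 0.1008]
scene vial 0.81 [0.6713, -0.0584, 0.1003]
scene bottle_cap 0.62 [0.4244, -0.1073, 0.0732]
scene station 0.59 [0.4755, 0.0159, 0.0597]
scene loading_plate 0.91 [0.5645, -0.1745, 0.0577]
side wide_roll 0.65 [0.6046, 0.0778, 0.0853]
side wide_roll 0.59 [0.5288, 0.2733, 0.0353]
side narrow_roll 0.87 [0.454, 0.0403, 0.0935]
side narrow_roll 0.18 [0.4319, -0.1215, 0.0725]
side post 0.52 [0.5525, -0.0104, 0.0916]
side vial 0.74 [0.6816, -0.0859, 0.0999]
side vial 0.36 [0.6057, 0.0757, 0.0853]
side bottle_cap 0.84 [0.4338, -0.1256, 0.0697]
side station 0.75 [0.557, -0.1228, 0.0604]
side loading_plate 0.7 [0.573, -0.1794, 0.0604]
side loading_plate 0.2 [0.6038, 0.0738, 0.0885]
```

View pics/scene0.png

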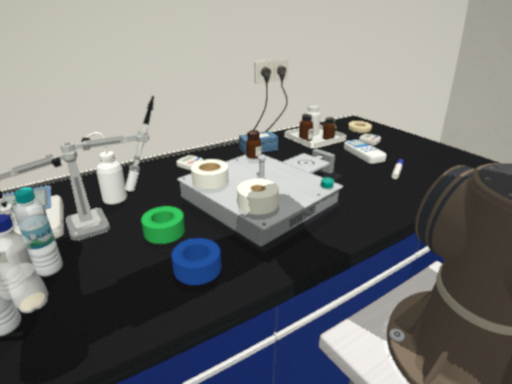

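View pics/side0.png

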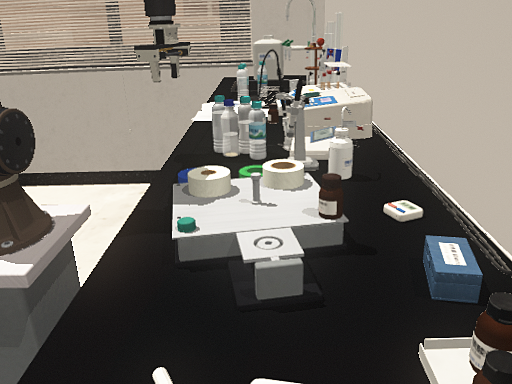

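The scene view shows the two rolls on the deck. The wide one is at (210,173) and the narrow one at (258,195). The post is at (262,165), the vial at (254,145), the cap at (327,183) and the plate at (305,163). The blue and green rings and the lamp stand at (85,220) are off the deck. The side view agrees: wide roll at (283,174), narrow at (209,181), spindle at (268,243).

```bash
cat > h.py <<'E'
import numpy as np, cv2, sys
from scipy.spatial.transform import Rotation as Rn
from plant import get_state, optics, order
def cam(d):
    a=np.array(d['attitude'],float)
    R=a if a.shape==(3,3) else Rn.from_euler('xyz',a,degrees=True).as_matrix()
    return np.array(d['intrinsics']),np.array(d['dist'],float),np.array(d['origin']),R
def ray(d,px,z):
    K,D,o,R=cam(d)
    u=cv2.undistortPoints(np.array(px,float).reshape(-1,1,2),K,D)[:,0]
    v=np.c_[u,np.ones(len(u))]@R.T
    return o+v*((z-o[2])/v[:,2])[:,None]
def proj(d,P):
    K,D,o,R=cam(d)
    return cv2.projectPoints(((np.array(P,float)-o)@R).reshape(-1,1,3),np.zeros(3),np.zeros(3),K,D)[0][:,0]
def step(target,yaw=None):
    s=get_state(); R=Rn.from_euler('xyz',s['eef_rot'],degrees=True).as_matrix()
    d=R.T@(np.array(target)-s['tcp_pos'])/.15
    t=0 if yaw is None else -((yaw-s['eef_rot'][2]+90)%180-90)/90
    print('slide',d.round(3),'turn',round(t,3),'| tcp',s['tcp_pos'].round(4),s['eef_rot'].round(2),'t',round(s['time_s'],2))
E
python3 - <<'E'
from h import *
np.set_printoptions(precision=4,suppress=True)
d=optics.capture('scene'); print(d['origin'],d['attitude'])
print(ray(d,[(88,225),(111,200),(40,268),(30,300)],0))
# lamp tip vs scene/side: vertical over base
b=ray(d,[(88,225)],0)[0]
for h in (.1,.15,.2,.25,.3): print(h,proj(d,[b+[0,0,h]]))
e=optics.capture('side'); print(e['origin'],e['attitude']); print(ray(e,[(305,165)],0))
print('deck corners scene',ray(d,[(180,187),(262,222),(341,188)],.06))
step([.57,.02,.38],0)
E
```

```text
[-0.0992  0.4423  0.4389] [-117.0118   -0.0169 -122.9963]
[[0.6658 0.4043 0.    ]
 [0.7594 0.3296 0.    ]
 [0.5545 0.5174 0.    ]
 [0.4678 0.5411 0.    ]]
0.1 [[ 78.2064 186.7158]]
0.15 [[ 73.0705 165.844 ]]
0.2 [[ 67.7937 143.7494]]
0.25 [[ 62.4001 120.3911]]
0.3 [[56.9251 95.7448]]
[ 0.5748 -0.8219  0.4004] [-110.8865    1.4743    0.5261]
[[0.6814 0.4142 0.    ]]
deck corners scene [[ 0.6167  0.1875  0.06  ]
 [ 0.383   0.1088  0.06  ]
 [ 0.4027 -0.1329  0.06  ]]
slide [ 3.453  2.908 -1.023] turn -0.253 | tcp [0.2609 0.6225 0.2266] [-180.      0.    -22.74] t 0.9
```

send_rows([
  {"slide": [0.7,0.6,-0.8],"turn": 0,"gripper": 0},
  {"slide": [0.7,0.6,-0.8],"turn": 0,"gripper": 0},
  {"slide": [0.7,0.6,-0.8],"turn": 0,"gripper": 0},
  {"slide": [0.7,0.6,-0.8],"turn": 0,"gripper": 0},
  {"slide": [0.7,0.6,-0.8],"turn": 0,"gripper": 0},
], newtons=5)

```text
time_s: 1.32
tcp_pos: [0.3249, 0.4969, 0.3518]
eef_rot: [-179.6, -0.0, -22.8]
contact_force: [-0.1, 0.8, 1.5]
gripper_width: 0.0597
gripper_force: 0.0
```

send_rows([
  {"slide": [0.9,0.9,-0.2],"turn": 0,"gripper": 0},
  {"slide": [0.9,0.9,-0.2],"turn": 0,"gripper": 0},
  {"slide": [0.9,0.9,-0.2],"turn": 0,"gripper": 0},
  {"slide": [0.9,0.9,-0.2],"turn": 0,"gripper": 0},
  {"slide": [0.9,0.9,-0.2],"turn": 0,"gripper": 0},
])

```text
time_s: 1.73
tcp_pos: [0.3959, 0.3194, 0.3779]
eef_rot: [-179.9, -0.0, -22.8]
contact_force: [0.2, -0.4, 1.6]
gripper_width: 0.0265
gripper_force: 0.0
```

send_rows([
  {"slide": [0.9,0.9,0],"turn": 0,"gripper": 0},
  {"slide": [0.9,0.9,0],"turn": 0,"gripper": 0},
  {"slide": [0.9,0.9,0],"turn": 0,"gripper": 0},
  {"slide": [0.9,0.9,0],"turn": 0,"gripper": 0},
  {"slide": [0.9,0.9,0],"turn": 0,"gripper": 0},
])

```text
time_s: 2.15
tcp_pos: [0.4681, 0.1425, 0.377]
eef_rot: [-180.0, -0.0, -22.8]
contact_force: [1.1, 1.7, -0.1]
gripper_width: 0.0006
gripper_force: 0.0
```

send_rows([
  {"slide": [0.9,0.5,0],"turn": 0,"gripper": 0},
  {"slide": [0.9,0.5,0],"turn": -0.1,"gripper": 0},
  {"slide": [0.9,0.5,0],"turn": -0.25,"gripper": 0},
  {"slide": [0.9,0.5,0],"turn": -0.25,"gripper": 0},
  {"slide": [0.9,0.5,0],"turn": -0.25,"gripper": 0},
])

```text
time_s: 2.57
tcp_pos: [0.5654, 0.0204, 0.3753]
eef_rot: [179.9, 0.1, -0.1]
contact_force: [-0.3, 0.7, -0.0]
gripper_width: 0.0004
gripper_force: 0.0
```

```bash
python3 - <<'E'
from h import *
np.set_printoptions(precision=4,suppress=True)
d=optics.capture('wrist'); cv2.imwrite('pics/w1.png',d['img'][:,:,::-1]); print(d['origin'],d['attitude'])
for n in ('wide_roll','narrow_roll','post','vial','bottle_cap','loading_plate'):
    for r in optics.look_for('wrist',n): print(n,round(r['p'],2),np.round(r['location'],4),proj(d,[r['location']])[0].round())
step([.57,.02,.38],0)
E
```

```text
[0.6371 0.0198 0.5326] [164.8041  -0.0542 -90.0405]
wide_roll 0.85 [0.5457 0.2509 0.0412] [124. 171.]
wide_roll 0.79 [0.4273 0.2655 0.0403] [124. 232.]
wide_roll 0.66 [0.6104 0.1098 0.0964] [194. 136.]
wide_roll 0.49 [0.4884 0.0661 0.0998] [224. 212.]
narrow_roll 0.59 [0.4877 0.0682 0.1015] [223. 213.]
post 0.46 [0.5489 0.0008 0.1216] [265. 179.]
vial 0.73 [ 0.6808 -0.0627  0.1341] [314.  84.]
bottle_cap 0.35 [ 0.5495 -0.0044  0.1243] [269. 179.]
loading_plate 0.56 [ 0.5782 -0.1749  0.0595] [367. 154.]
slide [ 0.049  0.034 -0.02 ] turn -0.003 | tcp [0.5627 0.0252 0.377 ] [-179.98   -0.04   -0.23] t 2.92
```

View pics/w1.png

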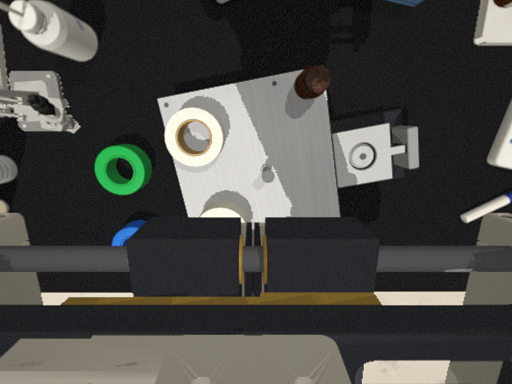

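The wrist view shows the wide roll centred at about (194,138), the post top at (267,170) and the vial at (315,82). The spindle ring is at (362,155), with the plate spanning (333-391, 125-187). The narrow roll is partly hidden at (222,213).

```bash
python3 - <<'E'
from h import *
np.set_printoptions(precision=4,suppress=True)
d=optics.capture('wrist'); im=cv2.cvtColor(d['img'],cv2.COLOR_RGB2GRAY); hsv=cv2.cvtColor(d['img'],cv2.COLOR_RGB2HSV)
m=((hsv[:,:,2]>190)).astype('uint8'); m[200:]=0; m[:,250:]=0; m[:,:155]=0
m=cv2.morphologyEx(m,cv2.MORPH_OPEN,np.ones((3,3)))
c=max(cv2.findContours(m,cv2.RETR_EXTERNAL,cv2.CHAIN_APPROX_NONE)[0],key=cv2.contourArea)
print('roll ellipse',cv2.fitEllipse(cv2.convexHull(c)))
print('rollxy',ray(d,[cv2.fitEllipse(cv2.convexHull(c))[0]],.1))
h=cv2.HoughCircles(cv2.resize(im,None,fx=4,fy=4,interpolation=cv2.INTER_CUBIC)[480:800,1320:1600],cv2.HOUGH_GRADIENT,1.5,20,param1=80,param2=25,minRadius=20,maxRadius=70)
if h is not None:
  for x,y,r in h[0][:4]:
    p=((x+1320-1.5)/4,(y+480-1.5)/4); print('sp',p,r/4,ray(d,[p],.058))
print('vial top,post top',ray(d,[(314,81)],.136),ray(d,[(267,168)],.12))
print('corners',ray(d,[(158,98),(322,68),(340,218)],.06), 'plate',ray(d,[(333,132),(386,124),(391,180),(338,187)],.059))
# pixel radius mm
print('roll radius chk',proj(d,[[.6,.1,.1],[.6,.145,.1]]))
a=cv2.resize(d['img'][60:235,150:425],None,fx=2.9,fy=2.9,interpolation=cv2.INTER_CUBIC); cv2.imwrite('pics/w2.png',a[:,:,::-1])
E
```

```text
roll ellipse ((208.69686889648438, 134.64622497558594), (89.46971130371094, 159.00218200683594), 167.3685760498047)
rollxy [[0.6108 0.0918 0.1   ]]
sp (np.float32(362.8125), np.float32(152.8125)) 13.137501 [[ 0.5772 -0.1637  0.058 ]]
sp (np.float32(366.5625), np.float32(156.1875)) 12.012501 [[ 0.5714 -0.1707  0.058 ]]
sp (np.float32(360.9375), np.float32(158.8125)) 8.9375 [[ 0.5669 -0.1615  0.058 ]]
sp (np.float32(369.1875), np.float32(150.9375)) 8.825 [[ 0.5804 -0.1742  0.058 ]]
vial top,post top [[ 0.6826 -0.058   0.136 ]] [[0.5623 0.003  0.12  ]]
corners [[ 0.6672  0.1777  0.06  ]
 [ 0.711  -0.0853  0.06  ]
 [ 0.4599 -0.1332  0.06  ]] plate [[ 0.6122 -0.11    0.059 ]
 [ 0.6249 -0.1971  0.059 ]
 [ 0.5297 -0.2173  0.059 ]
 [ 0.5174 -0.1255  0.059 ]]
roll radius chk [[203.7301 141.8225]
 [174.5937 141.9353]]
```

View pics/w2.png

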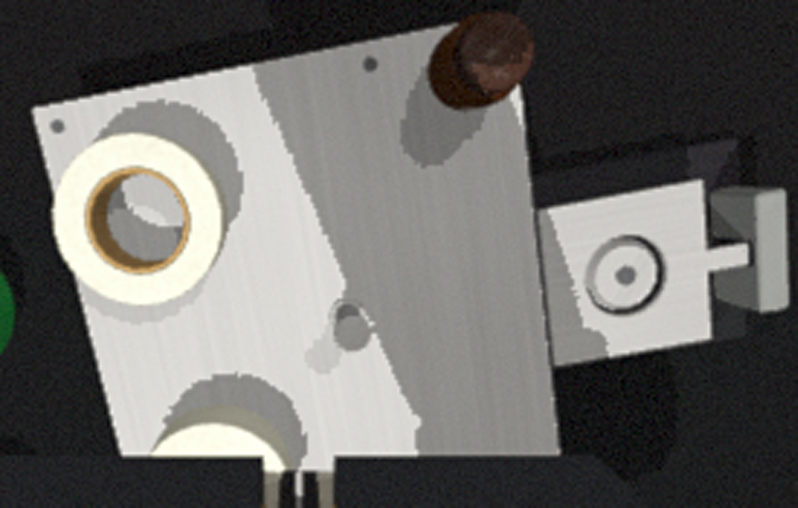

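The crop (×2.9, offset 150,60) shows the wide roll's top centred at (138,218) and its bore at (138,220). The post top is at (352,328), the vial top at (495,53) and the spindle dot at (625,274). The plate corners are at (541,211), (702,180), (711,340) and (555,366).

```bash
python3 - <<'E'
from h import *
np.set_printoptions(precision=4,suppress=True)
d=optics.capture('wrist')
f=lambda *p:[((x+.5)/2.9+149.5,(y+.5)/2.9+59.5) for x,y in p]
print('roll',ray(d,f((138,218),(53,218),(223,218),(138,133),(138,305)),.1))
print('spindle',ray(d,f((625,274)),.058)); pl=ray(d,f((541,211),(702,180),(711,340),(555,366)),.059); print('plate',pl,pl.mean(0),np.linalg.norm(pl-np.roll(pl,1,0),axis=1))
print('vial',ray(d,f((495,53)),.136),'post',ray(d,f((352,328)),.12))
print('deck',ray(d,f((33,107),(457,24),(534,210),(560,455)),.06))
for c in ('scene','side'):
    e=optics.capture(c)
    for r in optics.look_for(c,'loading_plate')+optics.look_for(c,'spindle_tip')+optics.look_for(c,'narrow_roll')[:1]: print(c,r)
E
```

```text
roll [[0.6106 0.1095 0.1   ]
 [0.6107 0.1544 0.1   ]
 [0.6104 0.0645 0.1   ]
 [0.6535 0.1071 0.1   ]
 [0.5642 0.112  0.1   ]]
spindle [[ 0.575 -0.168  0.058]]
plate [[ 0.6116 -0.1154  0.059 ]
 [ 0.6287 -0.2061  0.059 ]
 [ 0.5354 -0.2234  0.059 ]
 [ 0.5196 -0.1308  0.059 ]] [ 0.5738 -0.1689  0.059 ] [0.0933 0.0923 0.0949 0.0939]
vial [[ 0.6865 -0.0663  0.136 ]] post [[ 0.555  -0.0032  0.12  ]]
deck [[ 0.6693  0.1726  0.06  ]
 [ 0.7113 -0.062   0.06  ]
 [ 0.6122 -0.111   0.06  ]
 [ 0.4627 -0.1381  0.06  ]]
scene {'location': [0.5661, -0.1744, 0.0566], 'p': 0.9}
scene {'location': [0.4773, 0.0153, 0.0606], 'p': 0.61}
scene {'location': [0.4753, 0.0166, 0.0606], 'p': 0.6}
side {'location': [0.5765, -0.1782, 0.059], 'p': 0.73}
side {'location': [0.6878, -0.0803, 0.0983], 'p': 0.55}
side {'location': [0.5614, -0.1221, 0.0552], 'p': 0.64}
side {'location': [0.452, 0.042, 0.0922], 'p': 0.83}
```

```bash
python3 -c "
from h import *
step([.610,.109,.11])"
```

```text
slide [ 0.31  -0.566  1.777] turn 0 | tcp [0.5631 0.0243 0.3766] [-180.     -0.     -0.23] t 3.42
```

send_rows([
  {"slide": [0.31,-0.57,0.2],"turn": 0,"gripper": 0},
  {"slide": [0.31,-0.57,0.4],"turn": 0,"gripper": 0},
  {"slide": [0.31,-0.57,0.6],"turn": 0,"gripper": 0},
  {"slide": [0.31,-0.57,0.8],"turn": 0,"gripper": 0},
  {"slide": [0.31,-0.57,1.0],"turn": 0,"gripper": 0},
])

```text
time_s: 3.83
tcp_pos: [0.6097, 0.1109, 0.2231]
eef_rot: [180.0, 0.1, -0.2]
contact_force: [-0.5, -0.9, -0.8]
gripper_width: 0.001
gripper_force: 0.0
```

send_rows([
  {"slide": [0,0,0.25],"turn": 0,"gripper": 0},
  {"slide": [0,0,0.5],"turn": 0,"gripper": 0},
  {"slide": [0,0,0.7],"turn": 0,"gripper": 0},
  {"slide": [0,0,0.76],"turn": 0,"gripper": 0},
  {"slide": [0,0,0.76],"turn": 0,"gripper": 0},
])

```text
time_s: 4.25
tcp_pos: [0.6085, 0.1088, 0.1099]
eef_rot: [179.9, 0.3, -0.3]
contact_force: [-1.0, 0.5, 1.1]
gripper_width: 0.0002
gripper_force: 0.0
```

```bash
python3 - <<'E'
from h import *
d=optics.capture('wrist'); e=optics.capture('scene')
a=cv2.resize(d['img'],(512,384)); b=cv2.resize(e['img'][120:230,150:300],(512,376),interpolation=cv2.INTER_CUBIC)
cv2.imwrite('pics/w3.png',a[:,:,::-1])
t=get_state()['tcp_pos']; print('tcp px',proj(d,[t,[t[0],t[1],.1],[.61,.109,.1]]))
step([.610,.109,.077])
cv2.imwrite('pics/s3.png',b[:,:,::-1])
E
```

```text
tcp px [[249.7479468  238.0504644 ]
 [249.92393524 228.92518245]
 [251.13053194 230.5334132 ]]
slide [-0.008  0.005  0.247] turn 0 | tcp [0.6111 0.1098 0.114 ] [-1.8e+02 -9.0e-02 -2.1e-01] t 4.35
```

View pics/w3.png

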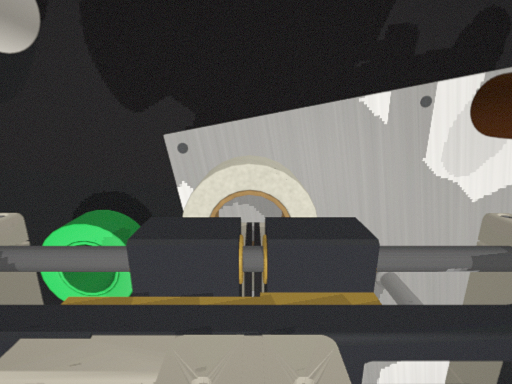

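View pics/s3.png

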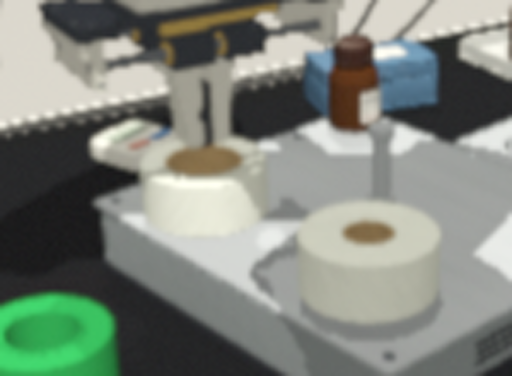

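The wrist view shows the bore spanning x 211-291, centred at about 251, in line with the TCP (250). The scene crop shows the shut fingers over the bore. I'll go in.

send_rows([
  {"slide": [-0.005,0,0.05],"turn": 0,"gripper": 0},
  {"slide": [-0.005,0,0.1],"turn": 0,"gripper": 0},
  {"slide": [-0.005,0,0.15],"turn": 0,"gripper": 0},
  {"slide": [-0.005,0,0.2],"turn": 0,"gripper": 0},
  {"slide": [-0.005,0,0.24],"turn": 0,"gripper": 0},
])

```text
time_s: 4.77
tcp_pos: [0.609, 0.1095, 0.0759]
eef_rot: [-180.0, 0.0, -0.2]
contact_force: [0.9, 0.2, 0.2]
gripper_width: 0.0006
gripper_force: 0.0
```

```bash
python3 - <<'E'
from h import *
d=optics.capture('wrist'); e=optics.capture('scene')
s=get_state(); print(s['contact_force'],s['moment'])
b=cv2.resize(e['img'][120:230,150:300],(512,376),interpolation=cv2.INTER_CUBIC)
cv2.imwrite('pics/s4.png',b[:,:,::-1])
step([.621,-.003,.076]); step([.5745,-.1685,.076])
E
```

```text
[-0.21748152 -0.38898719 -0.30028032] [-0.04151455  0.01348503  0.03891167]
slide [ 0.087  0.748 -0.005] turn 0 | tcp [0.6084 0.1092 0.0752] [ 1.7995e+02  1.2000e-01 -2.4000e-01] t 4.87
slide [-0.218  1.852 -0.004] turn 0 | tcp [0.6084 0.1092 0.0752] [ 1.7995e+02  1.2000e-01 -2.4000e-01] t 4.87
```

View pics/s4.png

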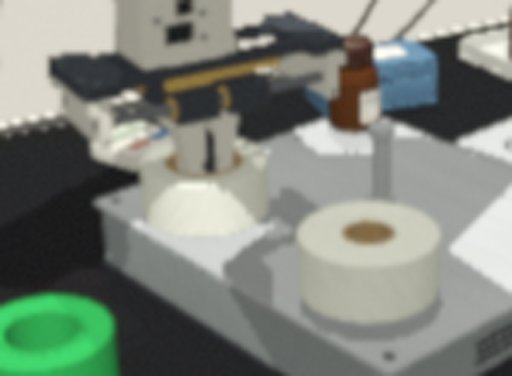

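The fingers are inside the bore and the roll is still flat. I'll drag it at a modest speed.

send_rows([
  {"slide": [0.01,0.06,0],"turn": 0,"gripper": 0},
  {"slide": [0.02,0.14,0],"turn": 0,"gripper": 0},
  {"slide": [0.03,0.22,0],"turn": 0,"gripper": 0},
  {"slide": [0.04,0.3,0],"turn": 0,"gripper": 0},
  {"slide": [0.05,0.38,0],"turn": 0,"gripper": 0},
])

```text
time_s: 5.28
tcp_pos: [0.6167, 0.0509, 0.0768]
eef_rot: [-180.0, -0.0, -0.3]
contact_force: [0.0, 1.2, -0.8]
gripper_width: 0.0007
gripper_force: 0.7
```

send_rows([
  {"slide": [0.01,0.08,0],"turn": 0,"gripper": 0},
  {"slide": [0.02,0.16,0],"turn": 0,"gripper": 0},
  {"slide": [0.03,0.24,0],"turn": 0,"gripper": 0},
  {"slide": [0.037,0.31,0],"turn": 0,"gripper": 0},
  {"slide": [0.037,0.365,0],"turn": 0,"gripper": 0},
])

```text
time_s: 5.7
tcp_pos: [0.6221, -0.0037, 0.0767]
eef_rot: [-180.0, -0.0, -0.3]
contact_force: [0.0, 2.7, 0.1]
gripper_width: 0.0001
gripper_force: 1.1
```

```bash
python3 - <<'E'
from h import *
for c in ('wrist','side'):
    d=optics.capture(c); cv2.imwrite(f'pics/{c}5.png',d['img'][:,:,::-1])
step([.5745,-.1685,.076])
w=cv2.imread('pics/side5.png')[120:300,160:360]; w=cv2.resize(w,None,fx=2,fy=2,interpolation=cv2.INTER_CUBIC)
v=cv2.resize(cv2.imread('pics/wrist5.png')[:270],(400,211)); 
cv2.imwrite('pics/c5.png',np.vstack([w,v]))
E
```

```text
slide [-0.309  1.099  0.004] turn 0 | tcp [ 0.6217 -0.0039  0.0766] [ 1.7998e+02  2.0000e-02 -3.2000e-01] t 5.8
```

View pics/c5.png

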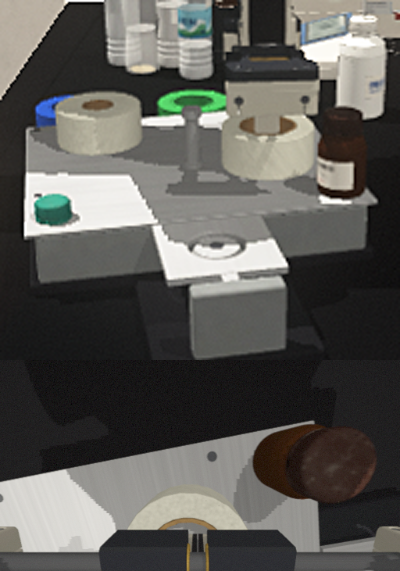

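The side view shows the roll flat between the post (left, about 190,130) and the vial (right, 345,150), clear of both. On to the plate.

send_rows([
  {"slide": [-0.02,0.07,0],"turn": 0,"gripper": 0},
  {"slide": [-0.04,0.15,0],"turn": 0,"gripper": 0},
  {"slide": [-0.065,0.23,0],"turn": 0,"gripper": 0},
  {"slide": [-0.087,0.31,0],"turn": 0,"gripper": 0},
  {"slide": [-0.11,0.39,0],"turn": 0,"gripper": 0},
])

```text
time_s: 6.22
tcp_pos: [0.6046, -0.0618, 0.0766]
eef_rot: [-180.0, -0.0, -0.2]
contact_force: [0.7, 1.4, -0.5]
gripper_width: 0.0005
gripper_force: 1.5
```

send_rows([
  {"slide": [-0.02,0.08,0],"turn": 0,"gripper": 0},
  {"slide": [-0.045,0.16,0],"turn": 0,"gripper": 0},
  {"slide": [-0.067,0.24,0],"turn": 0,"gripper": 0},
  {"slide": [-0.09,0.32,0],"turn": 0,"gripper": 0},
  {"slide": [-0.11,0.39,0],"turn": 0,"gripper": 0},
])

```text
time_s: 6.63
tcp_pos: [0.5875, -0.1206, 0.0764]
eef_rot: [180.0, 0.0, -0.3]
contact_force: [0.7, 1.0, -1.7]
gripper_width: 0.0006
gripper_force: 1.0
```

send_rows([
  {"slide": [-0.022,0.08,0],"turn": 0,"gripper": 0},
  {"slide": [-0.044,0.16,0],"turn": 0,"gripper": 0},
  {"slide": [-0.066,0.24,0],"turn": 0,"gripper": 0},
  {"slide": [-0.08,0.3,0],"turn": 0,"gripper": 0},
  {"slide": [-0.089,0.319,0],"turn": 0,"gripper": 0},
])

```text
time_s: 7.05
tcp_pos: [0.5744, -0.1685, 0.0765]
eef_rot: [180.0, 0.0, -0.3]
contact_force: [0.3, 0.3, -0.4]
gripper_width: 0.0006
gripper_force: 0.8
```

send_rows([
  {"slide": [0,0,0],"turn": 0,"gripper": 0.04},
  {"slide": [0,0,0],"turn": 0,"gripper": 0.06},
  {"slide": [0,0,0],"turn": 0,"gripper": 0.08},
  {"slide": [0,0,0],"turn": 0,"gripper": 0.1},
  {"slide": [0,0,0],"turn": 0,"gripper": 0.1},
], newtons=3)

```text
time_s: 7.47
tcp_pos: [0.5749, -0.1664, 0.0765]
eef_rot: [-180.0, 0.0, -0.2]
contact_force: [-0.3, 1.9, -1.0]
gripper_width: 0.0083
gripper_force: 0.9
```

```bash
python3 - <<'E'
from h import *
for c in ('wrist','side'):
    d=optics.capture(c); cv2.imwrite(f'pics/{c}6.png',d['img'][:,:,::-1])
step([.5745,-.1685,.076]); print(get_state()['gripper_width'],get_state()['gripper_force'])
w=cv2.imread('pics/side6.png')[130:330,160:360]; w=cv2.resize(w,None,fx=3,fy=3,interpolation=cv2.INTER_CUBIC)
cv2.imwrite('pics/c6.png',w)
E
```

```text
slide [-0.003  0.013  0.004] turn 0 | tcp [ 0.575  -0.1665  0.0766] [-180.    -0.    -0.2] t 7.57
0.008617791100122743 0.9220664427266456
```

View pics/c6.png

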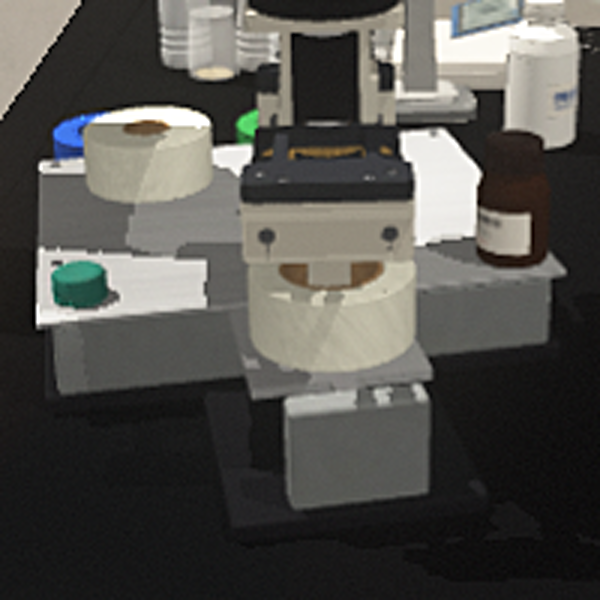

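The side view shows the roll flat on the plate, its outline at x 248-416, with the vial, cap and narrow roll undisturbed. Next I'll check the centring against the spindle as the side camera saw it earlier.

```bash
python3 - <<'E'
from h import *
np.set_printoptions(precision=2,suppress=True)
d=optics.capture('side')
a=cv2.cvtColor(cv2.imread('pics/side5.png'),cv2.COLOR_BGR2GRAY)
print('proj spindle',proj(d,[[.5745,-.1685,.058]]),'seen ~',(160+217/2,120+244/2), ray(d,[(268.5,242)],.058))
th=np.linspace(0,2*np.pi,200)
for z in (.059,.099):
  P=proj(d,np.c_[.5745+.045*np.cos(th),-.1685+.045*np.sin(th),0*th+z]); print(z,'x',P[:,0].min(),P[:,0].max(),'y',P[:,1].min(),P[:,1].max())
g=cv2.imread('pics/side6.png'); 
print('row235',g[235,235:310,1]); print('row245',g[245,235:310,1])
print('col270',g[235:270,270,1])
E
```

```text
proj spindle [[269.18 242.72]] seen ~ (268.5, 242.0) [[ 0.57 -0.17  0.06]]
0.059 x 241.3564495217369 297.0548570348556 y 229.9184462189577 255.90386706667618
0.099 x 240.32039708561663 297.15985996665773 y 208.4347117730413 232.34773354854485
row235 [ 86  91  99  99  98  97  97 104 133 142 144 144 144 148 146 151 151 148
 151 157 157 157 158 163 160 157 160 169 171 171 168 164 164 167 166 162
 171 182 176 177 181 184 184 186 184 187 189 187 190 187 186 185 181 178
 179 182 184 183 179 175 170 173 166 130  86  91  94  94  95  91  93  93
  93  90  91]
row245 [ 81  83  83  82  92  96  97  93  94 111 142 149 151 151 152 154 153 154
 156 150 158 160 158 158 161 161 163 162 158 162 164 170 174 180 176 176
 173 173 175 177 182 184 184 188 185 187 185 183 182 183 185 184 182 182
 181 176 178 182 180 181 172 151 126 135 126  91  89  93  92  93  94  91
  94  92  93]
col270 [162 166 169 170 170 175 170 170 169 172 176 177 176 176 174 174 175 180
 170 138 133 134 122 106  95 128 175 184 183 187 181 155 115  85  87]
```

```bash
python3 - <<'E'
from h import *
np.set_printoptions(precision=4,suppress=True,linewidth=200)
d=optics.capture('side')
g=cv2.cvtColor(cv2.imread('pics/side5.png'),cv2.COLOR_BGR2GRAY)
print(g[232:254,250:288])
th=np.linspace(0,2*np.pi,200)
for z,r in ((.059,.024),(.058,.018)):
  P=proj(d,np.c_[.5745+r*np.cos(th),-.1685+r*np.sin(th),0*th+z]); print(r,P.min(0),P.max(0))
E
```

```text
[[145 142 141 140 140 140 140 142 143 146 144 143 140 140 139 139 141 141 144 140 137 140 141 141 141 139 139 138 139 137 136 135 134 137 136 135 135 136]
 [144 141 142 140 141 143 142 143 142 142 142 143 140 140 142 140 142 143 142 139 140 139 140 141 139 138 139 139 139 138 138 135 136 135 135 134 136 136]
 [145 144 142 140 141 140 142 141 140 142 142 142 140 139 139 138 139 141 144 142 141 139 140 139 138 138 140 138 138 137 138 136 134 134 135 136 139 136]
 [144 143 143 142 141 142 142 141 141 142 142 145 147 145 151 149 145 145 145 147 143 138 142 144 143 140 139 140 138 139 139 137 135 136 135 134 134 134]
 [143 144 141 142 140 143 140 139 140 146 147 147 156 151 154 156 146 144 140 142 140 132 133 136 137 138 140 138 138 138 140 136 135 135 135 137 136 135]
 [144 146 142 141 142 140 141 146 146 151 149 144 144 135 124 120 123 124 120 118 123 119 111 109 114 120 125 123 132 135 140 141 138 135 135 136 134 135]
 [142 142 143 142 142 144 148 148 147 139 127 129 132 137 133 122 130 130 132 130 133 128 122 123 118 110 104 107 111 118 129 135 137 137 134 135 135 134]
 [140 142 141 1
[... 1702 characters left out ...]
7 237 238 239 240 238 238 239 240 241 243 242 242 241 237 237 236 239 243 243 242 243 243 242 240 238 236 236 238 238 238 236 237 237 236 237]
 [238 238 237 238 237 239 239 238 239 238 238 239 240 240 239 241 240 240 241 240 238 239 239 238 239 240 239 236 235 236 237 238 238 237 237 237 237 236]
 [238 238 238 237 237 238 239 239 238 237 238 238 239 238 239 239 239 238 238 238 238 238 238 237 238 239 239 237 235 235 237 238 238 238 237 237 237 238]
 [238 238 237 237 237 238 239 239 238 237 238 238 239 239 239 239 240 238 239 238 239 239 237 237 238 239 240 239 237 236 237 239 240 240 240 241 242 242]]
0.024 [254.3398 235.4698] [284.0153 249.2971]
0.018 [258.0631 237.6492] [280.3053 248.0352]
```

By the side camera the roll sits a few millimetres off the spindle towards +x and +y. The fingers may not fill the bore yet, so I'll open them further to take up the slack.

send_rows([
  {"slide": [-0.01,0.02,0],"turn": 0,"gripper": 0.13},
  {"slide": [-0.01,0.02,0],"turn": 0,"gripper": 0.16},
  {"slide": [-0.01,0.02,0],"turn": 0,"gripper": 0.2},
  {"slide": [-0.01,0.02,0],"turn": 0,"gripper": 0.2},
  {"slide": [-0.01,0.02,0],"turn": 0,"gripper": 0.2},
], newtons=3)

```text
time_s: 8.08
tcp_pos: [0.5733, -0.1701, 0.0766]
eef_rot: [180.0, 0.0, -0.2]
contact_force: [0.4, -0.0, -0.8]
gripper_width: 0.013
gripper_force: 2.8
```

```bash
cat > m.py <<'E'
from h import *
d=optics.capture('side'); g=d['img'][:,:,1].astype(float)
for r in (230,235,240,245):
    e=np.abs(np.diff(g[r])); print(r,g[r,238:248].astype(int),g[r,292:302].astype(int))
print('col',[ (c,g[248:262,c].astype(int).tolist()) for c in (265,270,275)])
s=get_state(); print(s['tcp_pos'],s['contact_force'],s['gripper_width'],s['gripper_force'])
E
python3 m.py
```

```text
230 [ 97  98 100 112 138 140 144 146 145 143] [176 177 179 175 174 150  97  88  92  95]
235 [ 98  98  97 103 136 141 140 146 144 149] [176 174 174 172 173 153  97  88  92  93]
240 [ 99  96  97  99 127 143 143 147 147 150] [182 179 172 172 173 152  95  86  92  88]
245 [ 85  93  97  93 105 139 148 148 148 146] [184 177 173 170 156 132 135 125  95  92]
col [(265, [170, 167, 173, 176, 176, 177, 177, 161, 133, 123, 115, 121, 110, 142]), (270, [178, 178, 177, 180, 178, 176, 178, 168, 135, 120, 105, 93, 124, 176]), (275, [182, 181, 178, 182, 186, 184, 186, 163, 122, 135, 132, 130, 159, 190])]
[ 0.57323487 -0.17008856  0.07658283] [-0.14955345  0.40989665 -0.27228137] 0.012888919644324927 2.79549840072832
```

The fingers now hold the bore at 13 mm with 2.8 N. The side camera still puts the roll about +2.5 mm off in both x and y, so I'll make a small correction.

send_rows([
  {"slide": [-0.005,0.005,0],"turn": 0,"gripper": 0.2},
  {"slide": [-0.01,0.01,0],"turn": 0,"gripper": 0.2},
  {"slide": [-0.016,0.015,0],"turn": 0,"gripper": 0.2},
  {"slide": [-0.016,0.015,0],"turn": 0,"gripper": 0.2},
  {"slide": [-0.016,0.015,0],"turn": 0,"gripper": 0.2},
])

```text
time_s: 8.55
tcp_pos: [0.5709, -0.1723, 0.0766]
eef_rot: [180.0, -0.0, -0.2]
contact_force: [0.3, -0.9, -0.5]
gripper_width: 0.0134
gripper_force: 3.0
```

```bash
python3 m.py
```

```text
230 [ 96 104 129 142 141 143 144 144 146 150] [180 177 173 165 129  87  91  92  93  93]
235 [ 98  96 121 140 144 143 146 146 151 151] [174 173 173 164 129  86  92  93  94  93]
240 [ 95  99 113 142 142 143 147 148 150 151] [174 168 171 165 145 108  85  90  92  91]
245 [ 85  89 102 123 146 147 149 149 151 152] [175 172 168 157 132 132 137 125  94  89]
col [(265, [181, 182, 181, 178, 175, 178, 176, 180, 160, 121, 116, 123, 108, 141]), (270, [175, 178, 179, 183, 184, 185, 182, 181, 158, 117, 104, 94, 127, 177]), (275, [186, 185, 180, 180, 180, 182, 189, 176, 141, 131, 135, 126, 142, 172])]
[ 0.57089277 -0.17228946  0.07662014] [-0.23816069  0.0113651  -0.80483463] 0.013277031490493505 2.978211987128816
```

The roll now matches the spindle in the side camera (centre 268.1 against 267.8, bottom edge 256.4 against 256.5). I'll close, lift out, open to about 54 mm, and press on the rim from both sides.

send_rows([
  {"slide": [0,0,0],"turn": 0,"gripper": 0.06},
  {"slide": [0,0,0],"turn": 0,"gripper": 0.06},
  {"slide": [0,0,-0.1],"turn": 0,"gripper": 0.06},
  {"slide": [0,0,-0.24],"turn": 0,"gripper": 0.06},
  {"slide": [0,0,-0.26],"turn": 0,"gripper": 0.06},
])

```text
time_s: 9.02
tcp_pos: [0.5725, -0.1725, 0.1187]
eef_rot: [179.9, -0.2, -0.2]
contact_force: [1.0, -0.5, 0.7]
gripper_width: 0.0055
gripper_force: 0.0
```

send_rows([
  {"slide": [0,0,0],"turn": 0,"gripper": 0.61},
  {"slide": [0,0,0],"turn": 0,"gripper": 0.61},
  {"slide": [0,0,0],"turn": 0,"gripper": 0.61},
  {"slide": [0,0,0],"turn": 0,"gripper": 0.61},
  {"slide": [0,0,0],"turn": 0,"gripper": 0.61},
], newtons=10)

```text
time_s: 9.43
tcp_pos: [0.5705, -0.1721, 0.1148]
eef_rot: [-180.0, 0.1, -0.2]
contact_force: [0.5, -0.1, -0.1]
gripper_width: 0.0331
gripper_force: 0.0
```

send_rows([
  {"slide": [0,0,0],"turn": 0,"gripper": 0.61},
  {"slide": [0,0,0],"turn": 0,"gripper": 0.61},
  {"slide": [0,0,0],"turn": 0,"gripper": 0.61},
  {"slide": [0,0,0.03],"turn": 0,"gripper": 0.61},
  {"slide": [0,0,0.06],"turn": 0,"gripper": 0.61},
])

```text
time_s: 9.85
tcp_pos: [0.571, -0.1721, 0.1064]
eef_rot: [-180.0, -0.0, -0.2]
contact_force: [0.0, -0.7, -0.4]
gripper_width: 0.0532
gripper_force: 0.0
```

```bash
python3 m.py; python3 - <<'E'
from h import *
e=optics.capture('scene'); d=optics.capture('side')
a=cv2.resize(e['img'][110:220,220:360],(480,377),interpolation=cv2.INTER_CUBIC); b=cv2.resize(d['img'][190:290,200:340],(528,377),interpolation=cv2.INTER_CUBIC)
cv2.imwrite('pics/c7.png',np.hstack([a[:,:400],b[:,64:464]])[:,:,::-1])
E
```

```text
230 [ 94 102 127 142 139 143 144 143 150 146] [178 176 176 163 130  89  93  94  95  92]
235 [ 96  98 120 142 144 143 144 146 148 148] [174 171 171 163 126  85  91  92  94  94]
240 [ 96  96 111 140 142 145 147 147 149 149] [176 169 171 167 146 109  86  91  90  92]
245 [ 83  87 100 123 143 146 147 149 150 153] [174 172 169 156 130 130 137 127  94  88]
col [(265, [179, 182, 179, 177, 175, 176, 177, 180, 162, 122, 113, 122, 108, 142]), (270, [178, 180, 180, 181, 185, 185, 180, 178, 161, 116, 104, 92, 126, 175]), (275, [185, 182, 182, 181, 180, 182, 187, 178, 139, 132, 129, 127, 157, 185])]
[ 0.57025555 -0.17202164  0.10511935] [-0.60920763 -0.20108539 -2.22359741] 0.05389709847300967 0.0
```

View pics/c7.png

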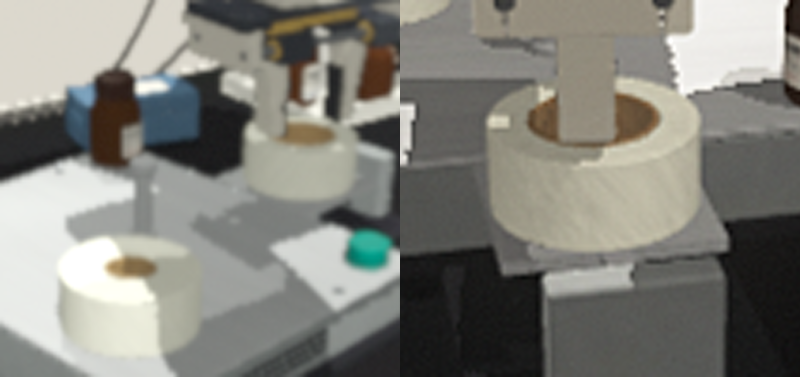

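The roll has not moved and the opened fingers are over its rim on both sides. I'll press it down in steps.

send_rows([
  {"slide": [0,0,0.02],"turn": 0,"gripper": 0.63},
  {"slide": [0,0,0.04],"turn": 0,"gripper": 0.63},
  {"slide": [0,0,0.06],"turn": 0,"gripper": 0.63},
  {"slide": [0,0,0.08],"turn": 0,"gripper": 0.63},
  {"slide": [0,0,0.1],"turn": 0,"gripper": 0.63},
])

```text
time_s: 10.42
tcp_pos: [0.5711, -0.1722, 0.092]
eef_rot: [180.0, -0.0, -0.2]
contact_force: [-3.4, 1.3, 7.1]
gripper_width: 0.0552
gripper_force: 3.2
```

```bash
python3 m.py
```

```text
230 [ 94 105 127 142 141 140 138 137 138 137] [196 197 187 163 131  86  93  94  93  95]
235 [ 82  88 116 140 140 145 145 144 148 146] [178 178 176 165 129  88  92  93  93  92]
240 [ 97  97 113 140 140 144 142 146 146 149] [173 173 172 165 128  86  88  92  93  92]
245 [ 89  93 106 140 143 142 146 147 149 149] [176 171 172 166 147 122  92  88  92  93]
col [(265, [170, 170, 175, 176, 180, 180, 181, 177, 173, 174, 178, 178, 157, 150]), (270, [178, 178, 172, 174, 174, 178, 178, 182, 185, 185, 180, 176, 174, 175]), (275, [183, 185, 183, 187, 186, 184, 183, 182, 179, 182, 189, 172, 111, 82])]
[ 0.5710398  -0.17218348  0.091435  ] [-1.18857514  0.74381327  2.24827139] 0.055244629779215744 1.501716944146665
```

send_rows([
  {"slide": [0,0,0.02],"turn": 0,"gripper": 0.63},
  {"slide": [0,0,0.045],"turn": 0,"gripper": 0.63},
  {"slide": [0,0,0.07],"turn": 0,"gripper": 0.63},
  {"slide": [0,0,0.095],"turn": 0,"gripper": 0.63},
  {"slide": [0,0,0.12],"turn": 0,"gripper": 0.63},
])

```text
time_s: 10.88
tcp_pos: [0.5713, -0.172, 0.0746]
eef_rot: [180.0, -0.1, -0.2]
contact_force: [-3.5, 3.3, 11.4]
gripper_width: 0.0553
gripper_force: 5.7
```

send_rows([
  {"slide": [0,0,0.015],"turn": 0,"gripper": 0.63},
  {"slide": [0,0,0.03],"turn": 0,"gripper": 0.63},
  {"slide": [0,0,0.045],"turn": 0,"gripper": 0.63},
  {"slide": [0,0,0.06],"turn": 0,"gripper": 0.63},
  {"slide": [0,0,0.065],"turn": 0,"gripper": 0.63},
])

```text
time_s: 11.3
tcp_pos: [0.5714, -0.1719, 0.0647]
eef_rot: [180.0, -0.1, -0.2]
contact_force: [-3.2, 1.8, 11.0]
gripper_width: 0.0552
gripper_force: 5.6
```

```bash
python3 -c "
from h import *
s=get_state();print(s['tcp_pos'],s['contact_force'],s['gripper_width'])"
```

```text
[ 0.5713551  -0.17194217  0.06472955] [-3.19897059  1.76511573 11.04864581] 0.05518787442690449
```

Nearly down. I'll keep going until the force rises at the stop.

send_rows([
  {"slide": [0,0,0.008],"turn": 0,"gripper": 0.63},
  {"slide": [0,0,0.016],"turn": 0,"gripper": 0.63},
  {"slide": [0,0,0.024],"turn": 0,"gripper": 0.63},
  {"slide": [0,0,0.024],"turn": 0,"gripper": 0.63},
  {"slide": [0,0,0.024],"turn": 0,"gripper": 0.63},
])

```text
time_s: 11.72
tcp_pos: [0.5715, -0.172, 0.064]
eef_rot: [180.0, -0.1, -0.2]
contact_force: [-11.4, 6.8, 32.9]
gripper_width: 0.0551
gripper_force: 16.4
```

The force rose to 33 N at z = 0.064, exactly where the stop should be. Now I'll let go and retreat.

send_rows([
  {"slide": [0,0,-0.03],"turn": 0,"gripper": 0.63},
  {"slide": [0,0,-0.07],"turn": 0,"gripper": 0.63},
  {"slide": [0,0,-0.2],"turn": 0,"gripper": 0.63},
  {"slide": [0,0,-0.45],"turn": 0,"gripper": 0.63},
  {"slide": [0,0,-0.7],"turn": 0,"gripper": 0.63},
])

```text
time_s: 12.13
tcp_pos: [0.5696, -0.1722, 0.1649]
eef_rot: [-180.0, 0.2, -0.2]
contact_force: [0.8, 0.2, 0.4]
gripper_width: 0.0552
gripper_force: 0.0
```

send_rows([
  {"slide": [0,0,-0.3],"turn": 0,"gripper": 0.63},
  {"slide": [0,0,-0.5],"turn": 0,"gripper": 0.63},
  {"slide": [0,0,-0.7],"turn": 0,"gripper": 0.63},
  {"slide": [0,0,-0.7],"turn": 0,"gripper": 0.63},
  {"slide": [0,0,-0.7],"turn": 0,"gripper": 0.63},
])

```text
time_s: 12.55
tcp_pos: [0.5718, -0.1722, 0.2722]
eef_rot: [-180.0, -0.2, -0.2]
contact_force: [0.4, -0.3, -0.8]
gripper_width: 0.0552
gripper_force: 0.0
```

```bash
python3 - <<'E'
from h import *
d=optics.capture('side'); g=d['img'][:,:,1].astype(int); s=get_state(); print(s['tcp_pos'],s['contact_force'])
th=np.linspace(0,2*np.pi,200)
for z in (.024,.064):
  P=proj(d,np.c_[.572+.045*np.cos(th),-.1705+.045*np.sin(th),0*th+z]); print(z,P.min(0),P.max(0))
for r in (245,252,258): print(r,g[r,236:246],g[r,290:300])
print('top col',g[220:240,268],'bottom',g[266:284,268])
for c in ('side','wrist','scene'):
    optics.capture(c)
    for n in ('wide_roll','vial','narrow_roll','bottle_cap'):
        print(c,n,[(np.round(r['location'],3).tolist(),round(r['p'],2)) for r in optics.look_for(c,n)])
E
```

```text
[ 0.57082959 -0.17202659  0.27026693] [-0.54003711  0.61001909  0.22008898]
0.024 [240.65581034 248.6289397 ] [295.50933441 276.3956152 ]
0.064 [239.61605695 227.81751781] [295.59110053 253.68844681]
245 [ 95  93  93  91  97 130 170 197 199 197] [185 186 186 192 196 180 149  86  93  94]
252 [ 98 106  94  91  99 118 142 141 147 150] [180 177 177 178 175 178 141  21  35  37]
258 [ 25  30  65 101  98 110 141 142 145 145] [187 184 175 170 171 178 170 151 175 173]
top col [227 119 135 138 138 139 136 138 160 189 199 205 196 141  93 101  98 101
 122 145] bottom [165 131  97  87  91  91  90  88  88  88  90  90  88  89  88  89  88  89]
side wide_roll [([0.545, 0.266, 0.04], 0.9), ([0.565, -0.194, 0.059], 0.78), ([0.366, 0.231, 0.04], 0.55), ([0.536, -0.203, 0.026], 0.2)]
side vial [([0.687, -0.081, 0.1], 0.6)]
side narrow_roll [([0.452, 0.043, 0.094], 0.57)]
side bottle_cap [([0.434, -0.122, 0.072], 0.53)]
wrist wide_roll [([0.575, -0.172, 0.063], 0.81), ([0.532, 0.216, 0.007], 0.73)]
wrist vial [([0.681, -0.077, 0.135], 0.68)]
wrist narrow_roll []
wrist bottle_cap [([0.575, -0.172, 0.06], 0.62), ([0.424, -0.112, 0.078], 0.5)]
scene wide_roll [([0.548, -0.172, 0.061], 0.97), ([0.523, 0.265, 0.035], 0.57), ([0.369, 0.257, 0.036], 0.57)]
scene vial [([0.674, -0.055, 0.099], 0.73)]
scene narrow_roll [([0.427, 0.091, 0.093], 0.91)]
scene bottle_cap [([0.425, -0.105, 0.073], 0.43)]
```

The roll's top edge is at row 228 (227.8 predicted for z = 0.064), so the plate is fully down and the roll is seated. The vial, cap and narrow roll are unchanged.

```bash
python3 -c "
from plant import order
print(order.close_job())"
```

```text
the job is handed in; nothing more can be done
None
```

The wide-core roll is on the spindle with the plate pressed fully down and the arm clear of it. The vial, bottle cap and narrow roll look unmoved, and the job was handed in at about 13 s; no verdict was returned.

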